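Slide one colour tile out of its tight row and seat it on the colour meter

TASK

Check the colour meter with the red tile: slide it with light fingertip pressure on its glossy top straight out of the row onto the case's flap until it is well clear, leaving the other tiles where they lie. Then lay it on the colour meter in front of the nest and push it gently in along the fence, past the leaf spring, until you feel it press against the end stop, and leave it there.

Things in the scene. Friction and masses are not known exactly. Their poses are not given: they have to be found in the camera images.
- red_tile: Glossy red moulded-plastic colour tile, rigid, 50 x 50 mm, 10 mm thick, 26 g. Origin: centre of its underside, z up. Starts flat in the row of five in the case, at any of the five places. Its underside is slick (friction about 0.3), much slicker than finger pads on its top. Its gloss is delicate: over 15 N between tile and case, or 20 N between tile and end stop, mars it.
- tile_case: Low wooden case on rubber feet, cannot slide, sinks 1 mm per 25 N; 268 mm wide (its y), 138 mm deep (x -0.1045 to 0.0335). Origin on the bench under the row's centre, z up; -x is its open side. Slick floor at z = 7 mm, tile tops at 17 mm. Tiles touch along y (at y = 0, +/-50.1, +/-100.2 mm). Walls 8 mm thick, tops at 20 mm: behind the row (inner face x = 0.0255) and at its ends (y = +/-0.1258).
- flap (a point): Middle of the case's front flap, on its top face 7 mm above the bench, 65 mm in front (case -x) of the row's centre; axes of the case. The flap lies folded down flat, flush with the floor the tiles rest on, without a lip, from the front of the row (25 mm before the row's centre) to 104 mm before it.
- yellow_tile: The yellow tile: size and make of the red one (50 x 50 x 10 mm, origin at the centre of its underside). It stays in its place in the row.
- green_tile: The green tile: size and make of the red one (50 x 50 x 10 mm, origin at the centre of its underside). It stays in its place in the row.
- blue_tile: The blue tile: size and make of the red one (50 x 50 x 10 mm, origin at the centre of its underside). It stays in its place in the row.
- grey_tile: The grey tile: size and make of the red one (50 x 50 x 10 mm, origin at the centre of its underside). It stays in its place in the row.
- colorimeter: White and grey bench colour meter fixed to the bench, 170 mm wide (its y), 215 mm long (x -0.105 to 0.110), with a flat aluminium top plate 50 mm above the bench. Origin on the bench under its middle, z up; -x is its open front. The tile nest is on the plate. Behind the nest, from x = 0.070, a display housing rises to 73 mm above the bench.
- nest (a point): Home place of the tile: centre of the round black measuring port (25 mm), on the top plate; axes of the colour meter (origin at its x = 0.030, y = 0, z = 0.050). Fixed steel side fence 8 mm high: inner face at y = +0.025 from x = -0.034 to 0.025, with a mouth flared out to x = -0.049, y = 0.032. End stop at x = 0.025. Leaf spring on the -y side.
- mouth (a point): Free spot of the top plate before the nest, 75 mm before the home place (colour meter -x), with nothing above the plate within 25 mm of the edges of a tile laid here. A tile pushed from here along +x enters the nest. Plate edges: 60 mm in front of this point, 65 mm to either side.
- leaf_spring (a joint): How far (m, 0 to 0.006) the bowed steel leaf spring, 8 mm high, opposite the fence is pushed back. Free, its ramp runs from 34 mm before the nest's centre, y = -0.034, to its bow at y = -0.0225 (9 mm before to 7 mm past the centre): 2.5 mm in the tile's way. Spreading it takes a few N; then the tile drags with 1 to 3 N along the fence, and the leaf holds it there.
- end_stop: Rigid end stop of the nest, steel with a thin black facing, 36 mm wide, 8 mm high, on the top plate. Origin: centre of the lower edge of the face the tile meets, 25 mm past the nest's centre; axes of the colour meter. The tile must be felt to press on it with 5 to 15 N for a moment; the contact is stiff (10 to 20 N per mm).
Mind the look-alikes: they are no part of the job. Leave any brown look-alike of the red_tile alone.

How it is judged:
On the way, in this order (a step that is already met when the one before it is completed fails the run):
1. the red tile is on its way out of the row, sliding flat on the case's floor (x of red_tile in the frame of tile_case between -0.045 and -0.012 m and z of red_tile in the frame of tile_case between 0.005 and 0.0095 m), for 0.05 s.
2. the red tile lies flat on the flap, at least 10 mm clear of the row (x of red_tile in the frame of tile_case between -0.1 and -0.06 m and z of red_tile in the frame of tile_case between 0.005 and 0.0095 m), for 0.2 s.
3. the red tile, in the nest, presses on the end stop with more than 4 N (contact force between red_tile and end_stop above 4 N and horizontal distance between red_tile and end_stop below 0.03 m), for 0.2 s.
At the end, for the whole second after the job is handed in: The red tile lies flat and at rest in the nest of the colour meter, its centre within 1.5 mm of the home place along the fence and 2 mm across it, square to the fence within 0.05 rad, released; the other four tiles lie within 6 mm of where they were (x of red_tile in the frame of colorimeter between 0.0285 and 0.0315 m and y of red_tile in the frame of colorimeter between -0.002 and 0.002 m and z of red_tile in the frame of colorimeter between 0.048 and 0.052 m and (angle between the x axis of red_tile and the x axis of colorimeter, either way round below 0.05 rad or angle between the x axis of red_tile and the y axis of colorimeter, either way round below 0.05 rad) and linear speed of red_tile below 0.01 m/s and distance of each of yellow_tile, green_tile, blue_tile, grey_tile from where it was at the start of the episode below 0.006 m); the robot touches nothing.
It fails at once if the red tile is pressed on the case with more than 15 N (contact force between red_tile and tile_case above 15 N).
It fails at once if the red tile is pressed on the end stop with more than 20 N (contact force between red_tile and end_stop above 20 N).
It fails at once if one of the other tiles is moved by more than 6 mm (distance of any of yellow_tile, green_tile, blue_tile, grey_tile from where it was at the start of the episode above 0.006 m).
It also fails if it takes over 72 s, if anything falls off the work surface, if the arm or the gripper's body presses on something with over 40 N, if the wrist force passes 120 N, or if a joint passes its speed limit or range.

ROBOT

A 7-joint arm with a two-finger parallel gripper is mounted at the origin on a cart in front of the work surface, level with it; the furniture and walls round the work are solid. World frame = base frame: x ahead of the robot, y to its left, z up, the work surface at z = 0. Lengths are in m, angles in rad, forces in N, time in s.
With the tool pointing down it reaches from about 0.425 to 0.925 m from the base axis. Payload 6.8 kg.
Tool frame: the origin (TCP) lies between the finger pads; the fingertips stand 22 mm ahead of it and the grasp point (between the pads) lies 3 mm ahead of it; z points along the fingers, y is the direction in which the jaws open and shut (so a half turn about z gives the same grasp; the last joint's range is limited). The gripper opens to 85 mm and grips with 20 to 120 N. Pads are 22 mm wide; open, the fingers measure 114 mm over their backs; the gripper's body (76 mm by 85 mm) begins 54 mm behind the grasp point. The pads swing forward as they close: fully open they stand 13 mm farther back than shut.
Start: joints at [-1.256, 0.477, 0.022, 1.555, -0.011, 1.109, -0.083], TCP at [0.277, 0.616, 0.231] pointing down, gripper open.
Joint ranges: [-2.96, 2.96], [-0.34, 2.1], [-1.41, 1.46], [0.24, 2.44], [-1.37, 4.51], [0.17, 1.92], [-2.96, 2.96]. Speed limits (rad/s): [2.39, 2.39, 3.14, 3.14, 3.14, 3.14, 3.14].

INTERFACE

Orientations are given as a unit quaternion [w, x, y, z].
In Python, from station import bot gives the robot as it stands. The module is installed in compiled form; this text tells all that it offers.
- The arm moves only by the tool drive_tool, never from a script. Its argument "series" is one flat list of numbers, 7 for each row, row after row: the opening, from -1 (shut) to 1 (fully open), then the shift along the tool's x, y, z in mm, then the turn, a rotation vector about the tool's x, y, z in rad. In form: [jaw, x, y, z, wx, wy, wz, jaw, x, y, z, wx, wy, wz, ...]. A call has 1 to 12 rows; each row shifts and turns the commanded pose from where the row before left it, along the tool's axes as they then stand; what a row does not reach is not made up. A row lasts 1/8 s, in which the tool goes at most 62.5 mm and 10.7 degrees, less where a joint would pass 70% of its speed; a pose out of reach is approached as far as the arm can. A call with a gripper value outside its range is refused whole. The fingers move at their own pace and stop on an object; "force" is the grip in N (left out, the last holds). Time passes only in rows, so rows that do not move let the fingers close. It gives the time, the measured TCP pose, the force and the opening at its end, in the units of the state.
- bot.get_obs(): the state, without advancing time (a new reading comes with each control period).
- bot.read_camera(name): name is "scene" or "top" or "wrist"; returns a dict with "pixels" (420x560x3 uint8, blue, green, red), "camera_matrix" (3x3 intrinsics, pixels), "rvec" (rotation vector, rad) and "tvec" (3), from world to camera coordinates, as OpenCV has them. Camera axes: x right, y down, z forward; pixel columns grow to the right and rows downward; lengths in m; the calibration is good to about 2 mm. A picture is of the moment at which its call begins. There is no depth.
- bot.hand_in(): hands the job in, once; it reports no verdict.
The state is a dict: "t": time; "q": joint angles; "joint_vel": joint speeds; "joint_torque": joint torques, N m; "eef_pos": TCP position; "tool_rot": TCP orientation; "contact_force": force on the tool from outside, world axes, zero at the start; "torque": the same for the moment, N m; "gripper_width": opening from 0.0 (shut) to 1.0 (fully open).
Only numpy, scipy, OpenCV 4.12 (cv2) and the standard library are available. Lean on these libraries where they do the work, as an engineer would, in place of code of your own. Each camera call takes 0.05 s, during which the arm holds its last target. There are 200 camera calls.

## Working session

There is one attempt and no reset: what is moved stays moved. The work goes in short steps, Python scripts to look and compute and a tool call to move; the robot and the scene stay as the last step left them, time stands still between calls to the robot, and variables do not carry over. Pictures are saved under pics/ and viewed, about 8 in all and at most 12, crops included, and the job is handed in when it is done.

Besides the shell and the picture viewer there is one more tool, called after ">>>" as name(argument=value, ...) on one line, values as JSON. drive_tool: Moves the arm, as the interface text tells. Its arguments: {"type":"object","properties":{"series":{"type":"array"},"force":{"type":"number"}},"required":["series"]}

```bash
mkdir -p pics; python3 - <<'E'
from station import bot
import cv2,numpy as np
for n in("scene","top"):
    c=bot.read_camera(n); cv2.imwrite(f"pics/{n}0.png",c["pixels"]); print(n,c["camera_matrix"].tolist(),np.ravel(c["rvec"]),np.ravel(c["tvec"]))
print(bot.get_obs())
E
```

```text
scene [[472.8491482758479, 0.0, 275.5769770188588], [0.0, 472.8491482758479, 212.58464639252392], [0.0, 0.0, 1.0]] [ 2.10831655 -0.61786885  0.33029938] [-0.44808818  0.19782733  0.76334114]
top [[406.47111332439374, 0.0, 278.58202819794775], [0.0, 406.47111332439374, 213.20978932852654], [0.0, 0.0, 1.0]] [ 2.17910455 -2.16260815  0.07460259] [-0.04592105  0.51501396  1.01528327]
{'t': 0.1, 'q': array([-1.25613095,  0.47775412,  0.02234235,  1.55632438, -0.01147291,
        1.10933112, -0.08312801]), 'joint_vel': array([-0.00032195, -0.00177095, -0.00022423, -0.00194962, -0.00126174,
        0.0004129 , -0.0023147 ]), 'joint_torque': array([ 4.11379311e-03, -5.97761142e+01,  1.61363594e+00, -2.81955421e+01,
        1.28462017e-02,  5.03115487e-03,  4.84953466e-05]), 'eef_pos': array([0.27674019, 0.61507843, 0.23001027]), 'tool_rot': array([-1.04096959e-04,  2.09809656e-01,  9.77741886e-01, -8.37924624e-04]), 'contact_force': array([ 0.50558043,  0.32995384, -0.86180417]), 'torque': array([ 0.03145215,  0.01364016, -0.0042728 ]), 'gripper_width': 0.997787849607473}
```

View pics/top0.png

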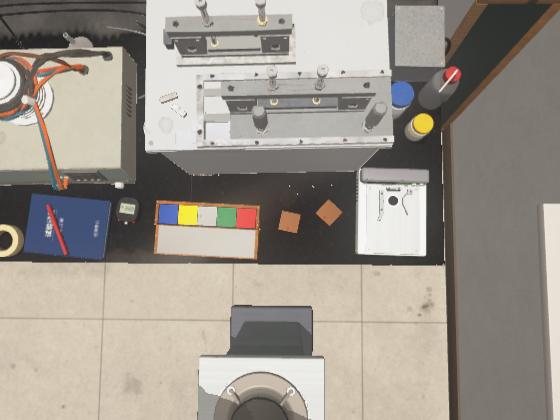

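View pics/scene0.png

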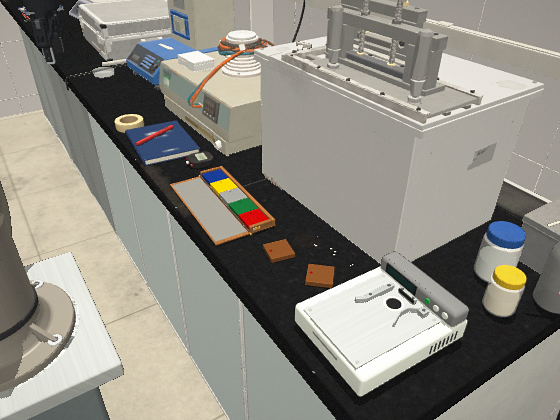

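The red tile is the bright red one at the right end of the case row, top (246,218) and scene (253,217). The brown squares at top (289,222) and (329,213) are the look-alikes. The red pen at (56,228) and the red cap at (452,74) are other objects. Next I measure and make an enlarged crop.

```bash
cat > h.py <<'E'
import cv2,numpy as np
from station import bot
def cam(n):
    c=bot.read_camera(n); R=cv2.Rodrigues(np.array(c["rvec"],float))[0]; return c["pixels"],np.array(c["camera_matrix"]),R,np.ravel(c["tvec"])
def back(c,uv,z):
    _,K,R,t=c; uv=np.atleast_2d(uv); d=np.linalg.solve(K,np.c_[uv,np.ones(len(uv))].T); d=R.T@d; o=-R.T@t
    return (o[:,None]+d*(z-o[2])/d[2]).T
def proj(c,P):
    _,K,R,t=c; p=K@(R@np.atleast_2d(P).T+t[:,None]); return (p[:2]/p[2]).T
def blobs(c,roi):
    x0,y0,x1,y1=roi; h=cv2.cvtColor(c[0],cv2.COLOR_BGR2HSV)
    out={}
    for n,(a,b) in dict(red=(0,4),yellow=(24,34),green=(45,75),blue=(105,130)).items():
        m=cv2.inRange(h,(a,150,60),(b,255,255))
        if n=='red': m|=cv2.inRange(h,(174,150,60),(180,255,255))
        k=np.zeros_like(m);k[y0:y1,x0:x1]=m[y0:y1,x0:x1]
        k=cv2.morphologyEx(k,cv2.MORPH_OPEN,np.ones((3,3)))
        cs=cv2.findContours(k,cv2.RETR_EXTERNAL,cv2.CHAIN_APPROX_NONE)[0]
        if cs: q=max(cs,key=cv2.contourArea); out[n]=cv2.minAreaRect(q)
    return out
E
python3 - <<'E'
from h import *
T=cam("top");S=cam("scene")
print("tcp px",proj(T,[.277,.616,.23]),proj(S,[.277,.616,.23]))
for c,roi in((T,(140,190,270,270)),(S,(160,160,285,250))):
    for n,r in blobs(c,roi).items(): print(n,np.round(r[0],1),np.round(r[1],1),round(r[2],1),back(c,r[0],.017).round(4))
for c,uv in((T,(393,200.5)),(S,(393.5,303.5))): print("port",back(c,uv,.05).round(4))
a=cv2.resize(T[0][195:265,145:265],None,fx=5,fy=5,interpolation=2)[:, :600]; b=cv2.resize(T[0][160:262,350:436],None,fx=5,fy=5,interpolation=2)
b=cv2.resize(T[0][162:262,350:435],None,fx=5.9,fy=5.9,interpolation=2)
cv2.imwrite("pics/case.png",a); cv2.imwrite("pics/met.png",b)
E
```

```text
tcp px [[-50.40583013 320.06695216]] [[56.03305798 63.38563972]]
red [246.  217.5] [19. 18.] 90.0 [[0.5041 0.0415 0.017 ]]
yellow [187.5 214.5] [19. 19.] 90.0 [[0.5108 0.1921 0.017 ]]
red [252.7 216.8] [14.  26.6] 69.8 [[0.5034 0.0438 0.017 ]]
yellow [223.5 184.9] [11.  22.1] 74.1 [[0.5114 0.1931 0.017 ]]
green [241.8 205.8] [12.8 25.2] 73.3 [[0.5044 0.093  0.017 ]]
blue [213.8 175.8] [10.2 22.1] 76.0 [[0.5113 0.2432 0.017 ]]
port [[ 0.5465 -0.3255  0.05  ]]
port [[ 0.5483 -0.3245  0.05  ]]
```

View pics/case.png

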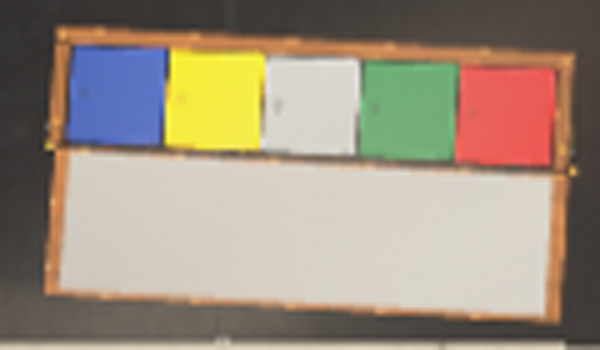

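View pics/met.png

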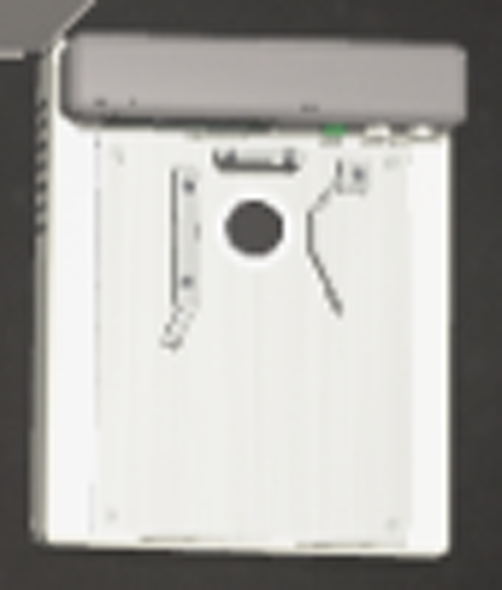

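The crop confirms it: the saturated red tile sits at the right end of the row, crop (506,115), next to the end wall. That is case y = -100 mm. In the meter crop the port is at (254,228), the fence at (185,235), the leaf at (320,250) and the end stop at (256,160). Now I move above the red tile.

>>> drive_tool(series=[-1,0,0,0,0,0,-0.127,-1,0,0,0,0,0,-0.127,-1,0,0,0,0,0,-0.126,-1,-28,-50,0,0,0,0,-1,-28,-50,0,0,0,0,-1,-28,-50,0,0,0,0,-1,-28,-50,0,0,0,0,-1,-28,-50,0,0,0,0,-1,-28,-50,0,0,0,0,-1,-28,-50,0,0,0,0,-1,-28,-50,0,0,0,0,-1,-28,-50,0,0,0,0])

```text
t: 1.7
eef_pos: [0.51, 0.1535, 0.231]
tool_rot: [0.0, 0.021, 1.0, 0.0]
contact_force: [-0.1, -0.0, 0.5]
gripper_width: -0.0
```

>>> drive_tool(series=[-1,0,-50,0,0,0,0,-1,0,-50,0,0,0,0,-1,0,0,0,0,0,0,-1,0,0,0,0,0,0])

```text
t: 2.2
eef_pos: [0.5052, 0.0559, 0.2309]
tool_rot: [0.0, 0.021, 1.0, 0.0]
contact_force: [0.3, 1.1, 0.7]
gripper_width: 0.001
```

```bash
python3 - <<'E'
from h import *
W=cam("wrist"); o=bot.get_obs(); print(o["t"],o["eef_pos"],o["tool_rot"],o["contact_force"],o["gripper_width"],o["q"])
cv2.imwrite("pics/w1.png",W[0])
for n,r in blobs(W,(0,0,560,420)).items(): print(n,np.round(r[0],1),np.round(r[1],1),round(r[2],1),back(W,r[0],.017).round(4))
E
```

```text
2.25 [0.50519837 0.05663093 0.23090672] [2.75527113e-05 2.05950582e-02 9.99787851e-01 3.10769930e-04] [0.24331476 0.79547554 0.74024835] -0.0007235749924835638 [-0.4025389   0.20078685  0.19403931  1.95903322 -0.04685544  0.98575139
  1.34318057]
red [270.5 176. ] [44. 45.] 90.0 [[0.5019 0.0425 0.017 ]]
blue [455.  176.5] [47.2 44.2] 1.5 [[0.5107 0.2437 0.017 ]]
```

View pics/w1.png

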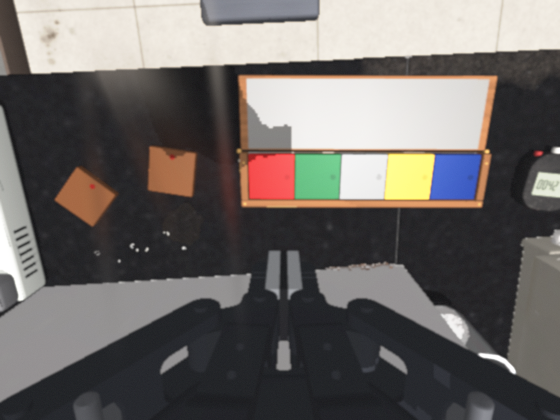

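The wrist view shows the row horizontal in the image, with red at (270,176) and blue at (455,176), so the tool is aligned with the case. The brown tiles are well away at (85,197) and (173,172). Now I descend.

>>> drive_tool(series=[-1,1.6,-14.2,40,0,0,0,-1,0,0,50,0,0,0,-1,0,0,50,0,0,0,-1,0,0,40,0,0,0,-1,0,0,6,0,0,0,-1,0,0,0,0,0,0,-1,0,0,0,0,0,0,-1,0,0,0,0,0,0])

```text
t: 3.25
eef_pos: [0.504, 0.0415, 0.0463]
tool_rot: [0.001, 0.021, 1.0, 0.0]
contact_force: [0.2, -0.6, -0.2]
gripper_width: -0.001
```

>>> drive_tool(series=[-1,0,0,2,0,0,0,-1,0,0,1,0,0,0,-1,0,0,0,0,0,0,-1,0,0,0,0,0,0])

```text
t: 3.75
eef_pos: [0.503, 0.0412, 0.0419]
tool_rot: [-0.0, 0.021, 1.0, -0.0]
contact_force: [0.1, -0.5, 0.1]
gripper_width: -0.001
```

>>> drive_tool(series=[-1,0,0,1,0,0,0,-1,0,0,1,0,0,0,-1,0,0,0,0,0,0])

```text
t: 4.12
eef_pos: [0.5029, 0.0412, 0.0398]
tool_rot: [-0.0, 0.021, 1.0, -0.0]
contact_force: [-0.0, 0.2, 0.2]
gripper_width: -0.004
```

>>> drive_tool(series=[-1,0,0,0.5,0,0,0,-1,0,0,0,0,0,0])

```text
t: 4.38
eef_pos: [0.503, 0.0412, 0.0394]
tool_rot: [-0.0, 0.021, 1.0, 0.0]
contact_force: [-0.1, -0.3, -0.5]
gripper_width: 0.005
```

>>> drive_tool(series=[-1,0,0,0.5,0,0,0,-1,0,0,0,0,0,0,-1,0,0,0,0,0,0])

```text
t: 4.75
eef_pos: [0.503, 0.0412, 0.0389]
tool_rot: [-0.0, 0.021, 1.0, 0.0]
contact_force: [-0.1, -0.7, -0.3]
gripper_width: -0.002
```

>>> drive_tool(series=[-1,0,0,0.3,0,0,0,-1,0,0,0,0,0,0])

```text
t: 5.0
eef_pos: [0.5029, 0.0411, 0.0386]
tool_rot: [-0.0, 0.021, 1.0, -0.0]
contact_force: [0.4, -0.2, 0.3]
gripper_width: 0.002
```

>>> drive_tool(series=[-1,0,0,0.4,0,0,0,-1,0,0,0,0,0,0])

```text
t: 5.25
eef_pos: [0.503, 0.0412, 0.0382]
tool_rot: [-0.0, 0.021, 1.0, 0.0]
contact_force: [-0.9, -0.8, -0.1]
gripper_width: 0.001
```

>>> drive_tool(series=[-1,0,0,0.3,0,0,0,-1,0,0,0,0,0,0])

```text
t: 5.5
eef_pos: [0.503, 0.0412, 0.0379]
tool_rot: [-0.0, 0.021, 1.0, 0.0]
contact_force: [-0.3, 0.5, 1.1]
gripper_width: -0.005
```

>>> drive_tool(series=[-1,0,0,0.3,0,0,0,-1,0,0,0,0,0,0])

```text
t: 5.75
eef_pos: [0.503, 0.0412, 0.0376]
tool_rot: [-0.0, 0.021, 1.0, 0.0]
contact_force: [0.6, -0.1, -1.0]
gripper_width: 0.002
```

>>> drive_tool(series=[-1,0,0,0.2,0,0,0,-1,0,0,0,0,0,0])

```text
t: 6.0
eef_pos: [0.503, 0.0412, 0.0374]
tool_rot: [-0.0, 0.021, 1.0, 0.0]
contact_force: [0.1, -0.0, -0.4]
gripper_width: -0.003
```

>>> drive_tool(series=[-1,0,0,0.4,0,0,0,-1,0,0,0,0,0,0])

```text
t: 6.25
eef_pos: [0.5029, 0.0412, 0.037]
tool_rot: [-0.0, 0.021, 1.0, -0.0]
contact_force: [0.1, -1.0, -0.1]
gripper_width: -0.0
```

>>> drive_tool(series=[-1,0,0,0.3,0,0,0,-1,0,0,0,0,0,0])

```text
t: 6.5
eef_pos: [0.503, 0.0412, 0.0367]
tool_rot: [-0.0, 0.021, 1.0, 0.0]
contact_force: [-1.3, -0.0, -0.1]
gripper_width: -0.001
```

```bash
python3 - <<'E'
from h import *
S=cam("scene"); W=cam("wrist")
a=cv2.resize(S[0][150:260,160:300],(509,400),interpolation=2); b=cv2.resize(W[0][0:420,80:500],(400,400))[:, :280]
b=cv2.resize(W[0][100:350,150:410],(290,279)); b=cv2.copyMakeBorder(b,0,121,0,0,cv2.BORDER_CONSTANT)
cv2.imwrite("pics/c2.png",np.hstack([a,b]))
E
```

```text
(no output)
```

View pics/c2.png

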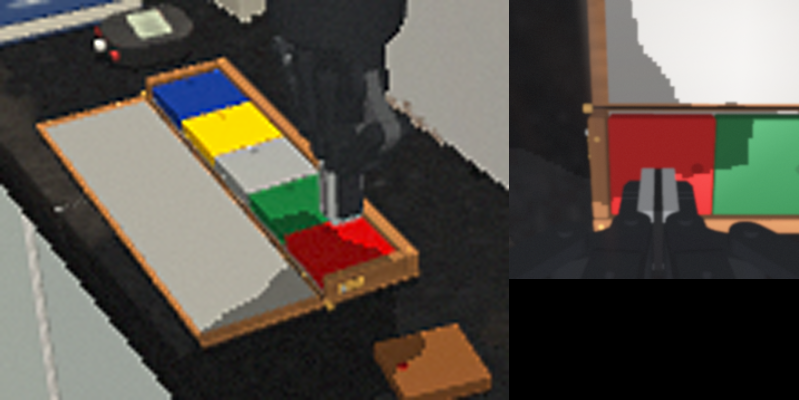

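```bash
python3 - <<'E'
from h import *
S=cam("scene")
for z in(.012,.015,.017,.02,.025): print(z,proj(S,[[.503-.011,.0412+.008,z],[.503-.011,.0412-.008,z],[.503+.011,.0412-.008,z]]).round(1).tolist())
print(proj(S,[.5034,.0438,.017]),bot.get_obs()["contact_force"])
E
```

```text
0.012 [[246.9, 219.1], [250.7, 222.8], [259.6, 219.6]]
0.015 [[246.9, 218.0], [250.7, 221.7], [259.6, 218.4]]
0.017 [[246.8, 217.2], [250.6, 220.9], [259.6, 217.7]]
0.02 [[246.8, 216.0], [250.6, 219.7], [259.5, 216.5]]
0.025 [[246.7, 214.1], [250.5, 217.8], [259.5, 214.6]]
[[252.74321677 216.7796258 ]] [-0.136367   -0.39806924 -0.25747238]
```

>>> drive_tool(series=[-1,0,0,0.3,0,0,0,-1,0,0,0,0,0,0])

```text
t: 6.9
eef_pos: [0.503, 0.0412, 0.0364]
tool_rot: [-0.0, 0.021, 1.0, 0.0]
contact_force: [0.9, 0.2, 0.1]
gripper_width: -0.0
```

```bash
python3 - <<'E'
from h import *
S=cam("scene");W=cam("wrist"); p=bot.get_obs()["eef_pos"]
for z in(.012,.017,.022,.027,.032,.037): print(z,"wrist tip ray",((back(W,[285,250.5],z)[0]-p)*1e3).round(1),"scene corners",((back(S,[[248.6,207],[254,210],[259.6,208.3]],z)-p)*1e3).round(1).tolist())
h=S[0][185:235,225:285]; cv2.imwrite("pics/c3.png",cv2.resize(h,None,fx=10,fy=10,interpolation=0))
E
```

```text
0.012 wrist tip ray [  1.4   1.1 -24.4] scene corners [[15.3, 46.1, -24.4], [19.4, 29.5, -24.4], [33.2, 28.6, -24.4]]
0.017 wrist tip ray [ -0.8   1.1 -19.4] scene corners [[11.7, 39.6, -19.4], [15.7, 23.2, -19.4], [29.5, 22.3, -19.4]]
0.022 wrist tip ray [ -3.    1.2 -14.4] scene corners [[8.1, 33.1, -14.4], [12.1, 16.9, -14.4], [25.7, 16.0, -14.4]]
0.027 wrist tip ray [-5.2  1.3 -9.4] scene corners [[4.5, 26.7, -9.4], [8.5, 10.6, -9.4], [22.0, 9.7, -9.4]]
0.032 wrist tip ray [-7.4  1.3 -4.4] scene corners [[0.9, 20.2, -4.4], [4.8, 4.2, -4.4], [18.2, 3.4, -4.4]]
0.037 wrist tip ray [-9.6  1.4  0.6] scene corners [[-2.7, 13.7, 0.6], [1.2, -2.1, 0.6], [14.5, -3.0, 0.6]]
```

View pics/c3.png

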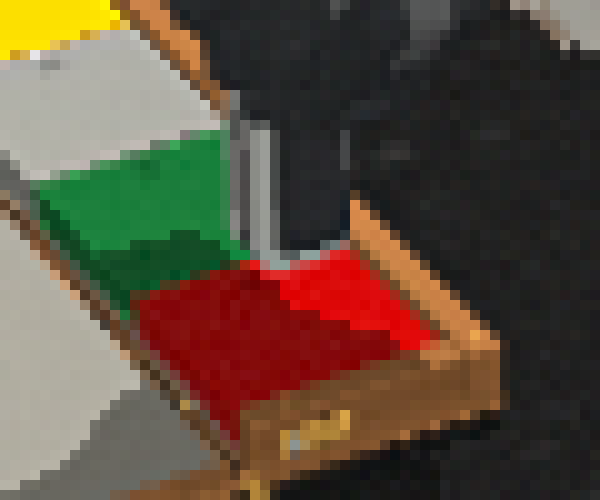

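Both views triangulate the fingertips at z of about 0.040, still above the tile, and the force reading agrees. I go down 12 mm in two parts and re-measure.

>>> drive_tool(series=[-1,0,0,2,0,0,0,-1,0,0,2,0,0,0,-1,0,0,2,0,0,0,-1,0,0,0,0,0,0])

```text
t: 7.5
eef_pos: [0.5028, 0.0411, 0.0302]
tool_rot: [-0.0, 0.021, 1.0, -0.0]
contact_force: [-0.3, 0.8, -0.0]
gripper_width: 0.002
```

```bash
python3 - <<'E'
from h import *
S=cam("scene");W=cam("wrist"); print(bot.get_obs()["contact_force"])
a=cv2.resize(S[0][195:230,235:275],(400,350),interpolation=0); b=cv2.resize(W[0][150:290,210:370],(400,350),interpolation=2)
cv2.imwrite("pics/c4.png",np.hstack([a,b]))
E
```

```text
[-1.06964911  0.30388354  0.10743544]
```

View pics/c4.png

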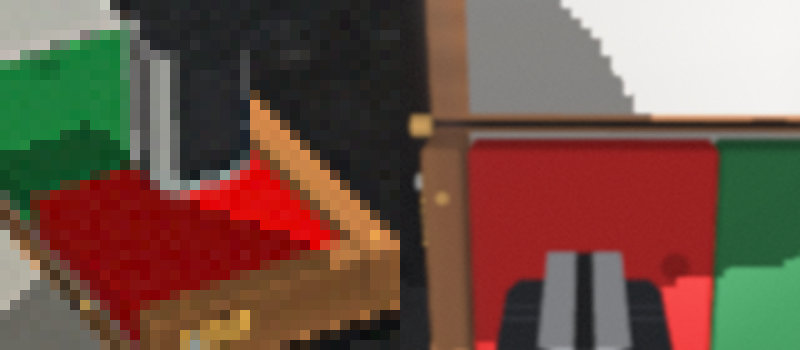

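>>> drive_tool(series=[-1,0,0,2,0,0,0,-1,0,0,2,0,0,0,-1,0,0,0,0,0,0])

```text
t: 7.98
eef_pos: [0.5028, 0.0412, 0.0262]
tool_rot: [-0.0, 0.021, 1.0, -0.0]
contact_force: [-0.4, -0.1, -0.7]
gripper_width: -0.001
```

>>> drive_tool(series=[-1,0,0,1.5,0,0,0,-1,0,0,1.5,0,0,0,-1,0,0,0,0,0,0])

```text
t: 8.35
eef_pos: [0.5029, 0.0412, 0.0233]
tool_rot: [-0.0, 0.021, 1.0, -0.0]
contact_force: [0.4, -0.7, 0.3]
gripper_width: -0.001
```

>>> drive_tool(series=[-1,0,0,0.5,0,0,0,-1,0,0,0.5,0,0,0])

```text
t: 8.6
eef_pos: [0.503, 0.0412, 0.0224]
tool_rot: [0.0, 0.021, 1.0, 0.0]
contact_force: [-0.1, 0.2, 0.2]
gripper_width: 0.001
```

>>> drive_tool(series=[-1,0,0,0.5,0,0,0,-1,0,0,0.5,0,0,0])

```text
t: 8.85
eef_pos: [0.503, 0.0412, 0.0214]
tool_rot: [-0.0, 0.021, 1.0, 0.0]
contact_force: [0.9, 0.1, 0.2]
gripper_width: 0.001
```

>>> drive_tool(series=[-1,0,0,0.5,0,0,0,-1,0,0,0.5,0,0,0])

```text
t: 9.1
eef_pos: [0.503, 0.0411, 0.0203]
tool_rot: [-0.0, 0.021, 1.0, -0.0]
contact_force: [0.9, 0.4, 0.0]
gripper_width: -0.002
```

```bash
python3 - <<'E'
from h import *
S=cam("scene");hs=cv2.cvtColor(S[0],cv2.COLOR_BGR2HSV)
print(bot.get_obs()["contact_force"])
for r in range(206,224): print(r,[("R" if (hs[r,c,0]<5 or hs[r,c,0]>174) and hs[r,c,1]>150 else "G" if 45<hs[r,c,0]<75 and hs[r,c,1]>120 else "o" if hs[r,c,1]>90 and hs[r,c,0]<25 else "#" if hs[r,c,2]>110 else ".") for c in range(242,266)].__str__().replace("', '","").strip("[]'"))
cv2.imwrite("pics/c5.png",cv2.resize(S[0][195:230,235:275],(600,525),interpolation=0))
E
```

```text
[-0.19403827 -0.5031102   0.15362046]
206 GGGGGG#.##........ooo...
207 GGGGGG#.##........oooo..
208 GGGGGG#.##........ooooo.
209 GGGGGG#.##........oooooo
210 GGGGGG#.###.......Rooooo
211 GGGGGG#.##........RRoooo
212 GGGoRR#.##........RRRooo
213 oRRRRR#.##........RRRRoo
214 RRRRRRo.##........RRRRRo
215 RRRRRRRo###......oRRRRRR
216 RRRRRRRR###...###RRRRRRR
217 RRRRRRRRR####ooRRRRRRRRR
218 RRRRRRRRRooRRRRRRRRRRRRR
219 RRRRRRRRRRRRRRRRRRRRRRRR
220 RRRRRRRRRRRRRRRRRRRRRRRo
221 RRRRRRRRRRRRRRRRRRRooooo
222 oRRRRRRRRRRRRRRRoooooooo
223 .oRRRRRRRRRRRooooooooooo
```

>>> drive_tool(series=[-1,0,0,0.5,0,0,0,-1,0,0,0.5,0,0,0,-1,0,0,0.5,0,0,0])

```text
t: 9.52
eef_pos: [0.5029, 0.0412, 0.0188]
tool_rot: [-0.0, 0.021, 1.0, 0.0]
contact_force: [0.6, -0.5, -0.6]
gripper_width: -0.003
```

>>> drive_tool(series=[-1,0,0,0.4,0,0,0,-1,0,0,0.4,0,0,0])

```text
t: 9.78
eef_pos: [0.503, 0.0412, 0.0181]
tool_rot: [-0.0, 0.021, 1.0, 0.0]
contact_force: [0.1, 0.1, 0.0]
gripper_width: -0.003
```

>>> drive_tool(series=[-1,0,0,0.4,0,0,0,-1,0,0,0.4,0,0,0])

```text
t: 10.02
eef_pos: [0.503, 0.0412, 0.0173]
tool_rot: [-0.0, 0.021, 1.0, 0.0]
contact_force: [0.3, -0.5, -0.0]
gripper_width: 0.001
```

>>> drive_tool(series=[-1,0,0,0.3,0,0,0,-1,0,0,0.2,0,0,0])

```text
t: 10.28
eef_pos: [0.503, 0.0412, 0.0168]
tool_rot: [-0.0, 0.021, 1.0, 0.0]
contact_force: [-0.3, 0.2, 1.2]
gripper_width: -0.001
```

>>> drive_tool(series=[-1,0,0,0.3,0,0,0,-1,0,0,0,0,0,0])

```text
t: 10.52
eef_pos: [0.503, 0.0412, 0.0166]
tool_rot: [-0.0, 0.021, 1.0, 0.0]
contact_force: [-0.3, -0.1, 3.1]
gripper_width: -0.001
```

>>> drive_tool(series=[-1,0,0,0.2,0,0,0,-1,0,0,0,0,0,0])

```text
t: 10.78
eef_pos: [0.503, 0.0412, 0.0165]
tool_rot: [-0.0, 0.021, 1.0, 0.0]
contact_force: [-1.6, -0.3, 4.1]
gripper_width: 0.001
```

>>> drive_tool(series=[-1,1,0,0,0,0,0,-1,2,0,0,0,0,0,-1,3,0,0,0,0,0,-1,3,0,0,0,0,0])

```text
t: 11.28
eef_pos: [0.4943, 0.0417, 0.0165]
tool_rot: [0.001, 0.021, 1.0, 0.0]
contact_force: [1.4, -0.1, 4.7]
gripper_width: 0.001
```

```bash
cat > rw.py <<'E'
from h import *
o=bot.get_obs();print(o["t"],o["eef_pos"],o["contact_force"].round(1))
for n,roi in(("top",(140,190,270,270)),("scene",(160,160,300,260))):
    c=cam(n)
    for k,r in blobs(c,roi).items():
        if k in("red","green"): print(n,k,np.round(r[1],1),back(c,r[0],.017).round(4))
E
python3 rw.py
```

```text
11.275 [0.49429971 0.0416923  0.01649641] [ 1.4 -0.1  4.7]
scene red [18.3 23.3] [[0.4927 0.0441 0.017 ]]
scene green [13. 14.] [[0.4922 0.0973 0.017 ]]
```

>>> drive_tool(series=[-1,5,0,0,0,0,0,-1,5,0,0,0,0,0,-1,5,0,0,0,0,0,-1,5,0,0,0,0,0])

```text
t: 11.88
eef_pos: [0.474, 0.0425, 0.0165]
tool_rot: [0.0, 0.021, 1.0, 0.0]
contact_force: [2.1, -0.4, 5.6]
gripper_width: -0.0
```

>>> drive_tool(series=[-1,5,0,0,0,0,0,-1,5,0,0,0,0,0,-1,5,0,0,0,0,0,-1,5,0,0,0,0,0])

```text
t: 12.38
eef_pos: [0.454, 0.0434, 0.0165]
tool_rot: [0.0, 0.021, 1.0, 0.0]
contact_force: [1.8, 0.9, 5.3]
gripper_width: -0.0
```

```bash
python3 rw.py
```

```text
12.375 [0.45401131 0.04336601 0.01647049] [1.8 0.9 5.3]
scene red [16. 31.] [[0.4494 0.0347 0.017 ]]
scene green [ 9.8 19.3] [[0.508  0.0753 0.017 ]]
```

>>> drive_tool(series=[-1,5,0,0,0,0,0,-1,5,0,0,0,0,0,-1,5,0,0,0,0,0,-1,5,0,0,0,0,0,-1,2,0,0,0,0,0,-1,0,0,0,0,0,0,-1,0,0,0,0,0,0])

```text
t: 13.35
eef_pos: [0.4317, 0.0443, 0.0164]
tool_rot: [-0.0, 0.021, 1.0, 0.0]
contact_force: [1.0, -1.1, 6.6]
gripper_width: 0.002
```

>>> drive_tool(series=[-1,0,0,-2,0,0,0,-1,0,0,-30,0,0,0,1,0,0,-40,0,0,0,1,0,0,-40,0,0,0,1,-60,0,0,0,0,0,1,-60,0,0,0,0,0,1,0,0,0,0,0,0])

```text
t: 14.22
eef_pos: [0.5548, 0.0389, 0.1278]
tool_rot: [0.001, 0.022, 1.0, -0.0]
contact_force: [-0.8, 1.0, -0.5]
gripper_width: 1.0
```

```bash
python3 rw.py; python3 - <<'E'
from h import *
W=cam("wrist"); T=cam("top")
for n,r in blobs(W,(0,0,560,420)).items(): print(n,np.round(r[0],1),np.round(r[1],1),round(r[2],1),back(W,r[0],.017).round(4),back(W,cv2.boxPoints(r),.017).round(4).tolist())
a=cv2.resize(T[0][190:270,140:270],(520,320),interpolation=2);b=cv2.resize(W[0],(427,320))[:,100:380]
cv2.imwrite("pics/c6.png",np.hstack([a,b]))
E
```

```text
14.225 [0.55480924 0.03885484 0.12783981] [-0.8  1.  -0.5]
top red [18.  7.] [[0.4314 0.0289 0.017 ]]
scene red [17.7 27.8] [[0.4309 0.0411 0.017 ]]
scene green [16.  26.4] [[0.5039 0.0875 0.017 ]]
red [286.   38.5] [77. 72.] 90.0 [[0.4306 0.0457 0.017 ]] [[0.4061, 0.0225, 0.017], [0.4081, 0.0708, 0.017], [0.4565, 0.0704, 0.017], [0.4544, 0.0191, 0.017]]
yellow [508.5 144.5] [5. 5.] 90.0 [[0.5099 0.2103 0.017 ]] [[0.5079, 0.2082, 0.017], [0.5081, 0.2119, 0.017], [0.5118, 0.2125, 0.017], [0.5117, 0.2087, 0.017]]
blue [537.  143.5] [65. 44.] 90.0 [[0.51   0.2317 0.017 ]] [[0.4857, 0.2115, 0.017], [0.487, 0.2437, 0.017], [0.5357, 0.2529, 0.017], [0.5343, 0.219, 0.017]]
```

View pics/c6.png

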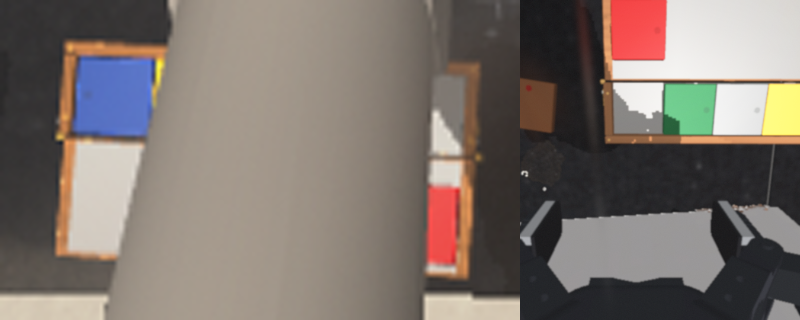

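The tile lies square on the flap, red at (640,30) in the wrist half of the crop, and the row is undisturbed. Next I straddle the tile with the jaws opened to about 61 mm and feel for the flap with the tips.

>>> drive_tool(series=[0.45,62,0.7,0,0,0,0,0.45,62,0.7,0,0,0,0,0.45,0,0,40,0,0,0,0.45,0,0,40,0,0,0,0.45,0,0,18,0,0,0,0.45,0,0,0,0,0,0,0.45,0,0,0,0,0,0])

```text
t: 15.3
eef_pos: [0.4279, 0.0458, 0.031]
tool_rot: [0.0, 0.021, 1.0, 0.0]
contact_force: [0.4, 0.4, 0.1]
gripper_width: 0.727
```

```bash
python3 rw.py; python3 - <<'E'
from h import *
W=cam("wrist"); S=cam("scene")
for n,r in blobs(W,(0,0,560,420)).items():
  if n=='red': print(n,np.round(r[0],1),np.round(r[1],1),back(W,cv2.boxPoints(r),.017).round(4).tolist())
b=cv2.resize(W[0][120:330,140:430],(400,290)); a=cv2.resize(S[0][170:250,180:290],(399,290),interpolation=2)
cv2.imwrite("pics/c7.png",np.hstack([a,b]))
E
```

```text
15.3 [0.42789387 0.04582658 0.03098993] [0.4 0.4 0.1]
scene red [17.7 28. ] [[0.4308 0.0407 0.017 ]]
scene green [17. 19.] [[0.5116 0.0803 0.017 ]]
red [283.5 256. ] [90. 97.] [[0.4032, 0.0232, 0.017], [0.4052, 0.0713, 0.017], [0.4561, 0.0713, 0.017], [0.4539, 0.019, 0.017]]
```

View pics/c7.png

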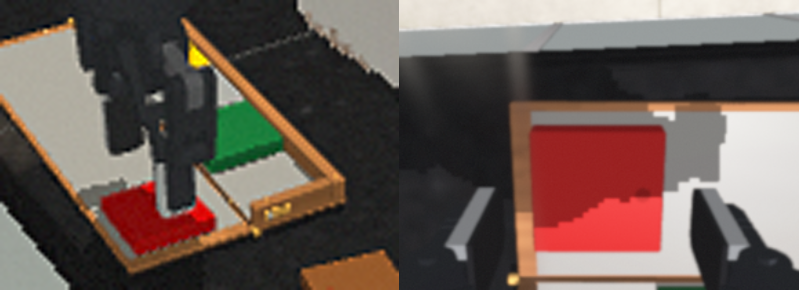

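The wrist view shows the tile centred between the open fingers, with the pads at (470,240) and (715,230) and the tile at (597,190) in the crop. Descending beside it.

>>> drive_tool(series=[0.45,-2,0.4,7,0,0,0,0.45,0,0,7,0,0,0,0.45,0,0,5,0,0,0,0.45,0,0,2,0,0,0,0.45,0,0,0,0,0,0,0.45,0,0,0,0,0,0])

```text
t: 16.25
eef_pos: [0.4302, 0.0461, 0.0094]
tool_rot: [0.0, 0.021, 1.0, 0.0]
contact_force: [-0.3, -0.7, 0.5]
gripper_width: 0.726
```

>>> drive_tool(series=[0.45,0,0,1,0,0,0,0.45,0,0,1,0,0,0,0.45,0,0,0,0,0,0])

```text
t: 16.62
eef_pos: [0.4301, 0.0461, 0.0073]
tool_rot: [-0.0, 0.021, 1.0, -0.0]
contact_force: [-0.6, -0.8, 0.5]
gripper_width: 0.722
```

>>> drive_tool(series=[0.45,0,0,1,0,0,0,0.45,0,0,1,0,0,0,0.45,0,0,0,0,0,0])

```text
t: 17.0
eef_pos: [0.4301, 0.0461, 0.0052]
tool_rot: [-0.0, 0.021, 1.0, -0.0]
contact_force: [0.6, 0.7, -0.3]
gripper_width: 0.723
```

>>> drive_tool(series=[0.45,0,0,0.7,0,0,0,0.45,0,0,0.7,0,0,0,0.45,0,0,0,0,0,0])

```text
t: 17.38
eef_pos: [0.4301, 0.0461, 0.0039]
tool_rot: [-0.0, 0.021, 1.0, 0.0]
contact_force: [0.2, -0.2, 0.1]
gripper_width: 0.726
```

>>> drive_tool(series=[0.45,0,0,0.7,0,0,0,0.45,0,0,0.7,0,0,0,0.45,0,0,0,0,0,0])

```text
t: 17.75
eef_pos: [0.4301, 0.0461, 0.0024]
tool_rot: [-0.0, 0.021, 1.0, 0.0]
contact_force: [-0.7, -0.0, 0.8]
gripper_width: 0.727
```

>>> drive_tool(series=[0.45,0,0,0.5,0,0,0,0.45,0,0,0.5,0,0,0,0.45,0,0,0,0,0,0])

```text
t: 18.12
eef_pos: [0.4301, 0.0461, 0.0015]
tool_rot: [-0.0, 0.021, 1.0, 0.0]
contact_force: [-0.4, 0.3, 0.2]
gripper_width: 0.721
```

>>> drive_tool(series=[0.45,0,0,0.5,0,0,0,0.45,0,0,0.5,0,0,0,0.45,0,0,0,0,0,0])

```text
t: 18.5
eef_pos: [0.4301, 0.0461, 0.0008]
tool_rot: [-0.0, 0.021, 1.0, 0.0]
contact_force: [-0.9, 0.4, 7.0]
gripper_width: 0.725
```

>>> drive_tool(series=[0.45,0,0,0.4,0,0,0,0.45,0,0,0.4,0,0,0,0.45,0,0,0,0,0,0])

```text
t: 18.88
eef_pos: [0.4302, 0.0461, 0.0004]
tool_rot: [0.0, 0.021, 1.0, 0.0]
contact_force: [-3.6, 0.1, 15.5]
gripper_width: 0.722
```

>>> drive_tool(series=[0.45,0,0,-3.8,0,0,0,0.45,0,0,0,0,0,0,-0.1,0,0,0,0,0,0,-0.1,0,0,0,0,0,0,-0.1,0,0,0,0,0,0,-0.1,0,0,0,0,0,0], force=25)

```text
t: 19.62
eef_pos: [0.4302, 0.0462, 0.0036]
tool_rot: [-0.0, 0.021, 1.0, 0.0]
contact_force: [-0.2, 0.2, 6.1]
gripper_width: 0.582
```

>>> drive_tool(series=[-0.1,0,0,-1,0,0,0,-0.1,0,0,-2,0,0,0,-0.1,0,0,-5,0,0,0,-0.1,0,0,-10,0,0,0,-0.1,0,0,0,0,0,0])

```text
t: 20.25
eef_pos: [0.4308, 0.0463, 0.0224]
tool_rot: [0.001, 0.021, 1.0, 0.0]
contact_force: [0.2, 0.8, -0.3]
gripper_width: 0.58
```

```bash
python3 - <<'E'
from h import *
W=cam("wrist");o=bot.get_obs();print(o["t"],o["eef_pos"],o["tool_rot"],o["gripper_width"],o["contact_force"])
for n,r in blobs(W,(0,0,560,420)).items():
  if n=='red': print(n,np.round(r[0],1),np.round(r[1],1),r[2],[ (z,(back(W,r[0],z)[0]-o["eef_pos"]).round(4)) for z in (.017,.03,.034)])
E
```

```text
20.3 [0.43055173 0.0462352  0.02203202] [6.06780053e-04 2.13966707e-02 9.99770861e-01 1.99391324e-04] 0.5746849574918029 [0.59044091 0.44756258 0.32193002]
red [283.5 279. ] [106. 117.] 90.0 [(0.017, array([ 0.0087, -0.    , -0.005 ])), (0.03, array([0.0015, 0.0002, 0.008 ])), (0.034, array([-0.0007,  0.0003,  0.012 ]))]
```

Lifted and held. I raise it and fly to above the nest to measure it with the wrist camera.

>>> drive_tool(series=[-0.1,0,0,-40,0,0,0,-0.1,0,0,-50,0,0,0,-0.1,0,0,-50,0,0,0,-0.1,-17,-46,-50,0,0,0,-0.1,-17,-46,-8,0,0,0,-0.1,-17,-46,0,0,0,0,-0.1,-17,-46,0,0,0,0,-0.1,-17,-46,0,0,0,0,-0.1,-17,-46,0,0,0,0,-0.1,-17,-46,0,0,0,0,-0.1,-17,-46,0,0,0,0,-0.1,0,0,0,0,0,0])

```text
t: 21.8
eef_pos: [0.5478, -0.3267, 0.2136]
tool_rot: [-0.0, 0.024, 1.0, -0.001]
contact_force: [0.4, 0.2, -0.4]
gripper_width: 0.575
```

>>> drive_tool(series=[-0.1,0,0,0,0,0,0,-0.1,0,0,0,0,0,0,-0.1,0,0,0,0,0,0])

```text
t: 22.18
eef_pos: [0.5488, -0.3211, 0.2142]
tool_rot: [0.0, 0.021, 1.0, 0.0]
contact_force: [-0.1, 0.1, -1.6]
gripper_width: 0.575
```

```bash
python3 - <<'E'
from h import *
W=cam("wrist");o=bot.get_obs();print(o["t"],o["eef_pos"],o["tool_rot"],o["gripper_width"],o["contact_force"],o["q"])
for n,r in blobs(W,(0,0,560,420)).items():
  if n=='red': print(n,r)
g=cv2.cvtColor(W[0],cv2.COLOR_BGR2GRAY); m=cv2.inRange(g,0,90)
cs=cv2.findContours(m,cv2.RETR_LIST,cv2.CHAIN_APPROX_NONE)[0]
for k in cs:
  A=cv2.contourArea(k);P=cv2.arcLength(k,1)
  if A>250 and 4*np.pi*A/P/P>.75: e=cv2.fitEllipse(k); print("round",e,back(W,e[0],.05).round(4))
cv2.imwrite("pics/w8.png",W[0])
E
```

```text
22.225 [ 0.54881552 -0.32130867  0.21427651] [1.33719929e-04 2.06802244e-02 9.99786105e-01 2.33880662e-04] 0.5802511907431679 [-0.49780889 -0.24670152 -0.40682265] [ 0.1035261   0.45468424  0.45002401  1.69531303 -0.2236445   1.04265657
  2.15654775]
red ((284.0, 279.5), (107.0, 116.0), 90.0)
round ((279.463623046875, 185.45535278320312), (22.5860538482666, 23.141544342041016), 119.12205505371094) [[ 0.5453 -0.3242  0.05  ]]
round ((427.33837890625, 145.1004638671875), (52.64320755004883, 60.49547576904297), 43.33135223388672) [[ 0.5129 -0.1875  0.05  ]]
```

View pics/w8.png

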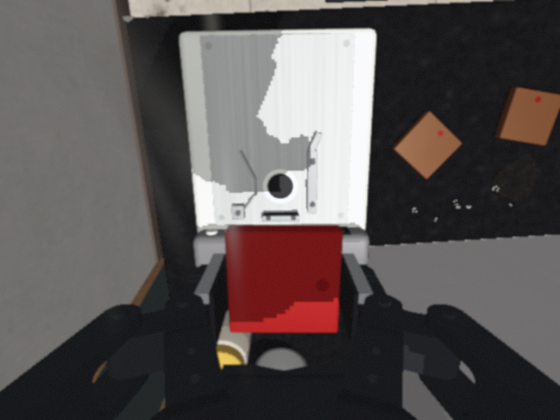

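```bash
python3 - <<'E'
from h import *
W=cam("wrist");g=cv2.cvtColor(W[0],cv2.COLOR_BGR2GRAY).astype(float)
def edge(rows,c0,c1,s):
    P=[]
    for r in rows:
        d=np.diff(cv2.GaussianBlur(g[r-1:r+2].mean(0)[None],(5,1),0)[0])[c0:c1]*s; P.append([c0+d.argmax()+.5,r])
    return np.array(P,float)
def yaw(P,z):
    X=back(W,P,z)[:,:2]; v=cv2.fitLine(X.astype(np.float32),cv2.DIST_HUBER,0,.0005,.0001).ravel(); v=v if v[0]>0 else -v; return X.mean(0).round(4),round(float(np.arctan2(v[1],v[0])),4)
for z in(.045,.05): print(z,"left",yaw(edge(range(50,170,3),175,200,1),z),"right",yaw(edge(range(50,220,3),358,382,-1),z))
F=[]
for c in range(200,360,4):
    d=np.diff(cv2.GaussianBlur(g[:,c-1:c+2].mean(1)[:,None],(1,5),0)[:,0])[20:45]; F.append([c,20+d.argmax()+.5])
X=back(W,np.array(F),.05);v=np.polyfit(X[:,1],X[:,0],1);print("front",X[:,:2].mean(0),"yaw",-v[0])
E
```

```text
0.045 left (array([ 0.473 , -0.4063]), -0.0186) right (array([ 0.5032, -0.2385]), -0.0223)
0.05 left (array([ 0.4731, -0.4049]), -0.0186) right (array([ 0.5028, -0.2397]), -0.0223)
front [ 0.41238189 -0.32004202] yaw -0.024156382420566336
```

The port is at wrist px (279.5,185.5), giving (0.5465,-0.3242). Meter yaw is about -0.0215. I lower to just above the mouth, biased 1 mm away from the fence.

>>> drive_tool(series=[-0.1,38.6,-2,0,0,0,-0.02,-0.1,38.6,-2,0,0,0,0,-0.1,0,0,40,0,0,0,-0.1,0,0,40,0,0,0,-0.1,0,0,40,0,0,0,-0.1,0,0,30,0,0,0,-0.1,0,0,9,0,0,0,-0.1,0,0,0,0,0,0,-0.1,0,0,0,0,0,0,-0.1,0,0,0,0,0,0])

```text
t: 23.52
eef_pos: [0.4721, -0.3242, 0.0563]
tool_rot: [0.001, 0.011, 1.0, -0.0]
contact_force: [0.5, -0.2, -0.9]
gripper_width: 0.572
```

>>> drive_tool(series=[-0.1,0,0,1,0,0,0,-0.1,0,0,1,0,0,0,-0.1,0,0,0,0,0,0])

```text
t: 23.9
eef_pos: [0.4713, -0.3238, 0.053]
tool_rot: [-0.0, 0.011, 1.0, 0.0]
contact_force: [1.4, -0.3, -0.2]
gripper_width: 0.576
```

>>> drive_tool(series=[-0.1,0,0,1.5,0,0,0,-0.1,0,0,1.5,0,0,0,-0.1,0,0,1,0,0,0,-0.1,0,0,0,0,0,0])

```text
t: 24.4
eef_pos: [0.4713, -0.3238, 0.049]
tool_rot: [-0.0, 0.011, 1.0, 0.0]
contact_force: [-0.6, -0.1, -1.5]
gripper_width: 0.574
```

>>> drive_tool(series=[-0.1,0,0,0.5,0,0,0,-0.1,0,0,0.5,0,0,0,-0.1,0,0,0,0,0,0])

```text
t: 24.78
eef_pos: [0.4713, -0.3238, 0.0481]
tool_rot: [-0.0, 0.011, 1.0, 0.0]
contact_force: [-0.3, -0.0, -0.2]
gripper_width: 0.574
```

>>> drive_tool(series=[-0.1,0,0,0.5,0,0,0,-0.1,0,0,0.4,0,0,0,-0.1,0,0,0,0,0,0])

```text
t: 25.15
eef_pos: [0.4713, -0.3238, 0.0472]
tool_rot: [-0.0, 0.011, 1.0, 0.0]
contact_force: [-0.0, -0.2, -0.2]
gripper_width: 0.573
```

>>> drive_tool(series=[-0.1,0,0,0.4,0,0,0,-0.1,0,0,0,0,0,0])

```text
t: 25.4
eef_pos: [0.4714, -0.3238, 0.0469]
tool_rot: [0.0, 0.011, 1.0, 0.0]
contact_force: [-1.0, -0.5, 2.2]
gripper_width: 0.575
```

>>> drive_tool(series=[0.2,0,0,0,0,0,0,0.45,0,0,0,0,0,0,0.45,0,0,0,0,0,0,0.45,0,0,-3,0,0,0,0.45,0,0,-15,0,0,0,0.45,0,0,-25,0,0,0,-1,25,-1,0,0,0,0,-1,21,0,0,0,0,0,-1,0,0,0,0,0,0,-1,0,0,0,0,0,0,-1,0,0,0,0,0,0])

```text
t: 26.78
eef_pos: [0.4265, -0.3237, 0.09]
tool_rot: [0.0, 0.011, 1.0, -0.0]
contact_force: [0.6, -0.0, 0.8]
gripper_width: -0.001
```

```bash
cat > rm.py <<'E'
from h import *
o=bot.get_obs();print(o["t"],o["eef_pos"],o["contact_force"].round(1),o["gripper_width"])
y=-.0215;R=np.array([[np.cos(y),np.sin(y)],[-np.sin(y),np.cos(y)]]);N=np.array([.5465,-.3242])
for n,roi in(("top",(350,150,430,262)),("scene",(290,240,480,400)),("wrist",(0,0,560,420))):
    c=cam(n);b=blobs(c,roi)
    if "red" in b:
        r=b["red"];B=back(c,cv2.boxPoints(r),.06)[:,:2];e=B[1]-B[0];p=back(c,r[0],.06)[0,:2]
        print(n,np.round(r[0],1),np.round(r[1],1),p.round(4),"rel nest mm",(R@(p-N)*1e3).round(1),"edge ang",round(float(np.arctan2(e[1],e[0])),3))
E
python3 rm.py
```

```text
26.775 [ 0.42652544 -0.32370321  0.09002801] [ 0.6 -0.   0.8] -0.0014545507874159495
top [394.  229.5] [19. 20.] [ 0.4742 -0.3242] rel nest mm [-72.3  -1.5] edge ang -1.564
scene [360.  321.5] [34.6 29. ] [ 0.4708 -0.3308] rel nest mm [-75.6  -8.2] edge ang 0.287
wrist [321.5 284.5] [21.  9.] [ 0.4519 -0.3017] rel nest mm [-95.1  20.4] edge ang 1.55
```

>>> drive_tool(series=[-1,0,1,20,0,0,0,-1,0,0,12,0,0,0,-1,0,0,4,0,0,0,-1,0,0,0,0,0,0,-1,0,0,0,0,0,0])

```text
t: 27.55
eef_pos: [0.4256, -0.3231, 0.0542]
tool_rot: [0.0, 0.012, 1.0, -0.0]
contact_force: [-0.3, 0.3, 0.9]
gripper_width: 0.0
```

>>> drive_tool(series=[-1,-4,0,0,0,0,0,-1,-4,0,0,0,0,0,-1,-4,0,0,0,0,0,-1,-4,0,0,0,0,0,-1,0,0,0,0,0,0])

```text
t: 28.18
eef_pos: [0.4418, -0.3231, 0.0538]
tool_rot: [0.0, 0.011, 1.0, -0.0]
contact_force: [0.0, 0.2, 0.2]
gripper_width: 0.0
```

```bash
python3 rm.py
```

```text
28.175 [ 0.4418155  -0.32308252  0.05379028] [0.  0.2 0.2] 0.00023305050530838877
top [394. 227.] [18. 20.] [ 0.4803 -0.3243] rel nest mm [-66.2  -1.5] edge ang -1.564
scene [367.5 324. ] [14.8 33.1] [ 0.477  -0.3406] rel nest mm [-69.2 -17.9] edge ang -0.027
wrist [283.5 355.5] [29. 15.] [ 0.4855 -0.3238] rel nest mm [-61.   -0.9] edge ang 1.55
```

>>> drive_tool(series=[-1,-4,0,0,0,0,0,-1,-4,0,0,0,0,0,-1,-4,0,0,0,0,0,-1,-4,0,0,0,0,0])

```text
t: 28.82
eef_pos: [0.4577, -0.3235, 0.0538]
tool_rot: [0.0, 0.011, 1.0, 0.0]
contact_force: [-0.0, 0.6, 0.5]
gripper_width: -0.001
```

>>> drive_tool(series=[-1,-3,0,0,0,0,0,-1,-3,0,0,0,0,0,-1,-3,0,0,0,0,0,-1,-3,0,0,0,0,0])

```text
t: 29.32
eef_pos: [0.4695, -0.3238, 0.0538]
tool_rot: [-0.0, 0.011, 1.0, 0.0]
contact_force: [-0.4, -0.1, -0.0]
gripper_width: -0.002
```

```bash
python3 rm.py
```

```text
29.325 [ 0.46951206 -0.32376162  0.05379724] [-0.4 -0.1 -0. ] -0.001816790889285056
top [393.5 215.5] [17. 19.] [ 0.5084 -0.3235] rel nest mm [-38.1  -0.1] edge ang -1.564
scene [382.2 318. ] [14.5 31.9] [ 0.5039 -0.3435] rel nest mm [-42.2 -20.2] edge ang -0.175
wrist [283.5 355.5] [29. 15.] [ 0.5141 -0.3244] rel nest mm [-32.3  -0.8] edge ang 1.55
```

>>> drive_tool(series=[-1,-3,0,0,0,0,0,-1,-3,0,0,0,0,0,-1,-3,0,0,0,0,0,-1,-3,0,0,0,0,0])

```text
t: 29.98
eef_pos: [0.4809, -0.3241, 0.0536]
tool_rot: [-0.0, 0.012, 1.0, 0.0]
contact_force: [-2.3, 1.0, 1.1]
gripper_width: -0.001
```

>>> drive_tool(series=[-1,-3,0,0,0,0,0,-1,-3,0,0,0,0,0,-1,-3,0,0,0,0,0,-1,-3,0,0,0,0,0])

```text
t: 30.48
eef_pos: [0.4937, -0.3241, 0.0538]
tool_rot: [0.0, 0.011, 1.0, 0.0]
contact_force: [-2.5, 1.3, -0.9]
gripper_width: 0.001
```

```bash
python3 rm.py
```

```text
30.475 [ 0.49367598 -0.32412085  0.05376426] [-2.5  1.3 -0.9] 0.0011268923737643459
top [393.5 205. ] [16. 19.] [ 0.5342 -0.3239] rel nest mm [-12.3   0.1] edge ang -1.564
scene [392.7 310.4] [13.9 29.5] [ 0.5285 -0.3408] rel nest mm [-17.6 -17. ] edge ang -0.027
wrist [283.5 355.5] [29. 15.] [ 0.5386 -0.3249] rel nest mm [-7.9 -0.9] edge ang 1.55
```

>>> drive_tool(series=[-1,-3,0,0,0,0,0,-1,-3,0,0,0,0,0,-1,-2,0,0,0,0,0,-1,-2,0,0,0,0,0,-1,0,0,0,0,0,0])

```text
t: 31.25
eef_pos: [0.5036, -0.3247, 0.0538]
tool_rot: [0.0, 0.011, 1.0, -0.0]
contact_force: [-0.7, -0.2, -1.7]
gripper_width: 0.001
```

>>> drive_tool(series=[-1,-1,0,0,0,0,0,-1,-1,0,0,0,0,0,-1,0,0,0,0,0,0])

```text
t: 31.62
eef_pos: [0.5054, -0.3247, 0.0538]
tool_rot: [0.0, 0.011, 1.0, -0.0]
contact_force: [-2.3, 0.0, 0.3]
gripper_width: 0.001
```

>>> drive_tool(series=[-1,-0.7,0,0,0,0,0,-1,-0.7,0,0,0,0,0,-1,0,0,0,0,0,0])

```text
t: 32.0
eef_pos: [0.5068, -0.3247, 0.0538]
tool_rot: [0.0, 0.011, 1.0, -0.0]
contact_force: [-2.8, 0.8, 0.2]
gripper_width: -0.002
```

>>> drive_tool(series=[-1,-0.5,0,0,0,0,0,-1,-0.5,0,0,0,0,0,-1,0,0,0,0,0,0])

```text
t: 32.38
eef_pos: [0.5078, -0.3247, 0.0538]
tool_rot: [0.0, 0.011, 1.0, -0.0]
contact_force: [-3.1, 0.3, 0.2]
gripper_width: 0.001
```

>>> drive_tool(series=[-1,-0.4,0,0,0,0,0,-1,-0.4,0,0,0,0,0,-1,0,0,0,0,0,0])

```text
t: 32.75
eef_pos: [0.5086, -0.3247, 0.0538]
tool_rot: [0.0, 0.011, 1.0, -0.0]
contact_force: [-2.5, -1.0, 0.1]
gripper_width: -0.0
```

>>> drive_tool(series=[-1,-0.4,0,0,0,0,0,-1,0,0,0,0,0,0])

```text
t: 33.0
eef_pos: [0.509, -0.3248, 0.0538]
tool_rot: [0.0, 0.011, 1.0, -0.0]
contact_force: [-3.3, -0.7, 0.4]
gripper_width: 0.004
```

>>> drive_tool(series=[-1,-0.4,0,0,0,0,0,-1,0,0,0,0,0,0])

```text
t: 33.25
eef_pos: [0.5094, -0.3247, 0.0538]
tool_rot: [0.0, 0.011, 1.0, -0.0]
contact_force: [-2.3, 0.4, 0.9]
gripper_width: 0.003
```

>>> drive_tool(series=[-1,-0.3,0,0,0,0,0,-1,0,0,0,0,0,0])

```text
t: 33.5
eef_pos: [0.5097, -0.3247, 0.0538]
tool_rot: [0.0, 0.011, 1.0, -0.0]
contact_force: [-2.8, -1.2, -0.3]
gripper_width: 0.0
```

>>> drive_tool(series=[-1,-0.4,0,0,0,0,0,-1,0,0,0,0,0,0])

```text
t: 33.75
eef_pos: [0.51, -0.3248, 0.0538]
tool_rot: [-0.0, 0.011, 1.0, -0.0]
contact_force: [-3.7, -0.8, -0.1]
gripper_width: 0.005
```

>>> drive_tool(series=[-1,-0.3,0,0,0,0,0,-1,0,0,0,0,0,0])

```text
t: 34.0
eef_pos: [0.5102, -0.3248, 0.0538]
tool_rot: [-0.0, 0.011, 1.0, 0.0]
contact_force: [-2.8, -0.6, 1.0]
gripper_width: 0.004
```

```bash
python3 rm.py
```

```text
34.0 [ 0.51021966 -0.32476695  0.05381818] [-2.8 -0.6  1. ] 0.0037718860711322493
top [393.5 197.5] [15. 19.] [ 0.5527 -0.3242] rel nest mm [6.2 0.2] edge ang -1.565
scene [400.4 306.3] [13.8 29.9] [ 0.5447 -0.3411] rel nest mm [ -1.4 -16.9] edge ang -0.007
wrist [283.5 355.5] [29. 15.] [ 0.5545 -0.3254] rel nest mm [ 8.1 -1. ] edge ang 1.549
```

>>> drive_tool(series=[-1,-0.4,0,0,0,0,0,-1,0,0,0,0,0,0])

```text
t: 34.4
eef_pos: [0.5103, -0.3248, 0.0537]
tool_rot: [-0.0, 0.012, 1.0, 0.0]
contact_force: [-4.9, -0.5, 1.5]
gripper_width: 0.0
```

>>> drive_tool(series=[-1,-0.3,0,0,0,0,0,-1,0,0,0,0,0,0])

```text
t: 34.65
eef_pos: [0.5103, -0.3247, 0.0537]
tool_rot: [-0.001, 0.012, 1.0, 0.0]
contact_force: [-6.2, -0.7, 1.3]
gripper_width: -0.002
```

>>> drive_tool(series=[-1,-0.5,0,0,0,0,0,-1,0,0,0,0,0,0])

```text
t: 34.9
eef_pos: [0.5103, -0.3247, 0.0536]
tool_rot: [-0.001, 0.012, 1.0, 0.0]
contact_force: [-6.9, -0.5, 2.3]
gripper_width: -0.0
```

>>> drive_tool(series=[-1,-0.4,0,0,0,0,0,-1,0,0,0,0,0,0])

```text
t: 35.15
eef_pos: [0.5103, -0.3247, 0.0535]
tool_rot: [-0.001, 0.012, 1.0, 0.0]
contact_force: [-7.4, -1.9, 1.6]
gripper_width: -0.001
```

>>> drive_tool(series=[-1,-0.6,0,0,0,0,0,-1,0,0,0,0,0,0])

```text
t: 35.4
eef_pos: [0.5103, -0.3247, 0.0534]
tool_rot: [-0.002, 0.012, 1.0, 0.001]
contact_force: [-8.6, -0.4, 3.0]
gripper_width: -0.003
```

>>> drive_tool(series=[-1,-0.6,0,0,0,0,0,-1,0,0,0,0,0,0,-1,0,0,0,0,0,0])

```text
t: 35.78
eef_pos: [0.5104, -0.3248, 0.0534]
tool_rot: [-0.002, 0.012, 1.0, 0.001]
contact_force: [-10.0, -0.7, 4.5]
gripper_width: -0.002
```

>>> drive_tool(series=[-1,-0.6,0,0,0,0,0,-1,0,0,0,0,0,0,-1,0,0,0,0,0,0,-1,0,0,0,0,0,0])

```text
t: 36.28
eef_pos: [0.5104, -0.3247, 0.0534]
tool_rot: [-0.003, 0.012, 1.0, 0.001]
contact_force: [-11.0, 0.6, 6.0]
gripper_width: -0.001
```

>>> drive_tool(series=[-1,1,0,0,0,0,0,-1,1,0,0,0,0,0,-1,1,0,0,0,0,0,-1,2,0,0,0,0,0,-1,5,0,0,0,0,0,-1,5,0,-5,0,0,0,-1,20,0,-40,0,0,0,-1,30,0,-50,0,0,0,-1,0,50,-50,0,0,0,-1,0,50,0,0,0,0,-1,0,50,0,0,0,0,-1,0,0,0,0,0,0])

```text
t: 37.78
eef_pos: [0.4525, -0.175, 0.1934]
tool_rot: [0.001, 0.008, 1.0, 0.001]
contact_force: [-0.1, -1.1, 0.3]
gripper_width: 0.001
```

```bash
python3 rm.py; python3 - <<'E'
from h import *
T=cam("top");S=cam("scene")
for c,roi in((T,(140,190,270,270)),(S,(160,160,285,250))):
    for n,r in blobs(c,roi).items(): print(n,back(c,r[0],.017).round(4))
a=cv2.resize(T[0][160:262,350:436],(400,474),interpolation=2);b=cv2.resize(S[0][250:370,310:450],(400,343),interpolation=2);b=cv2.copyMakeBorder(b,0,131,0,0,0)
cv2.imwrite("pics/c9.png",np.hstack([a,b]))
E
```

```text
37.775 [ 0.4525445  -0.17504417  0.19343392] [-0.1 -1.1  0.3] 0.0007702220546325413
top [393.5 197. ] [14. 19.] [ 0.5539 -0.3242] rel nest mm [7.4 0.2] edge ang -1.565
scene [393.6 300.9] [38.6 27.4] [ 0.5442 -0.3268] rel nest mm [-2.2 -2.7] edge ang 0.318
wrist [133.5 294. ] [48. 53.] [ 0.5439 -0.3218] rel nest mm [-2.7  2.3] edge ang 1.551
yellow [[0.5108 0.1921 0.017 ]]
yellow [[0.5114 0.1931 0.017 ]]
green [[0.5041 0.0879 0.017 ]]
blue [[0.5113 0.2432 0.017 ]]
```

View pics/c9.png

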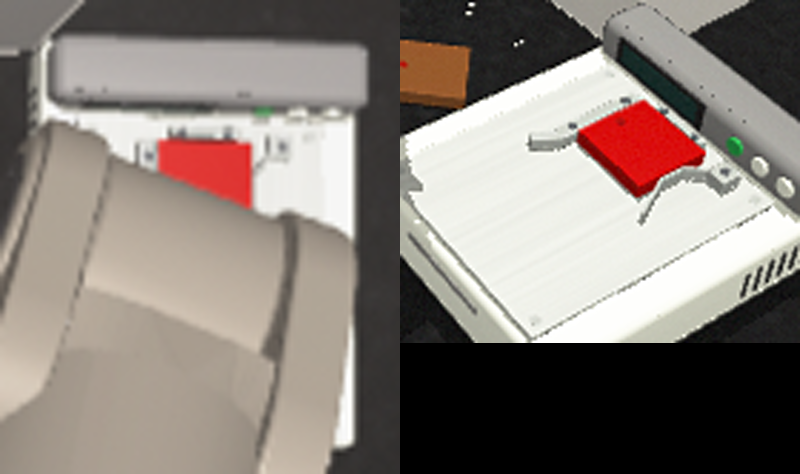

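The picture shows the red tile seated against fence and stop, at (205,175) on the left and (640,145) on the right. Last, I check whether the green tile moved, since its newly exposed side face biases the blob, and then hand in.

```bash
python3 - <<'E'
from h import *
c=cam("top")
for im in(cv2.imread("pics/top0.png"),c[0]):
    h=cv2.cvtColor(im,cv2.COLOR_BGR2HSV)[195:240,150:265]; m=cv2.inRange(h,(45,90,60),(75,255,255)); x=cv2.boundingRect(m); M=cv2.moments(m,True); print("green bbox",x,M["m10"]/M["m00"],M["m01"]/M["m00"],M["m00"])
o=bot.get_obs(); print(o["t"],o["contact_force"],abs(o["joint_vel"]).max())
bot.hand_in()
E
```

```text
green bbox (67, 13, 19, 16) 73.89830508474576 14.94915254237288 59.0
green bbox (68, 13, 19, 17) 76.232 16.304 125.0
38.075 [-0.4522925  -0.72939974 -0.0522879 ] 0.005567629492154625
the job is handed in; nothing more can be done
```

The red tile is in the colour meter's nest, against the fence and the end stop, and I handed the job in at 38 s of the 72 s allowed. No verdict is reported, so this rests on my own checks.

**What I did**
- **Slide:** I slid the tile about 72 mm straight out onto the flap with 4 to 7 N of fingertip pressure.
- **Placing:** I gripped it by its sides, laid it on the meter in front of the nest and let go.
- **Push:** I pushed it in with shut fingers. Drag past the leaf was about 3 N. At the stop the finger stopped advancing and the wrist force rose to 11 N, so about 8 N on the stop. I held that for about 0.4 s and withdrew.

**Last checks**
- **Seating:** The final picture shows the tile flat, square and touching fence and stop. The arm was clear of everything.
- **Position:** The camera fixes at the end scattered by several mm because parts of the tile were hidden. The exact seat is judged from the stop contact, not from those numbers.
- **Other tiles:** Blue and yellow measured unmoved.
  - **Green:** Its blob shifted about 5 mm in the scene view, probably because its side is now exposed. In the top view its outline stayed within 1 px (about 2.5 mm).
  - **Grey:** I checked it by eye only, in the picture taken after the slide.

**What disagreed**
- The fingertips, when shut, stood about level with the TCP, not 22 mm ahead as stated. I went by what I felt and saw.
- When I gripped the tile, the wrist felt about 6 N upward. Both this and the slide pressure are below the 15 N limit on the case.

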